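# Roll the shaft blank into the V-blocks and bring up the end stop

### The job

Roll the loose steel shaft along the bench with your fingertips, up the blue ramps and into the groove of the V-blocks, so that it rests seated along the groove, roughly centred on the two blocks. Then push the red end stop along its rail until its pin is up against the end of the shaft. Do not lift the shaft off the bench or the ramps at any time, and leave the oil bottle, the piston and the carton where they stand.

Things in the scene. Friction and masses are not known exactly. Their poses are not given: they have to be found in the camera images.
- shaft: loose hollow steel shaft, a round bar 40 mm in diameter, 160 mm long, about 0.6 kg, light grey with a blue line along it and black bores; oily (friction about 0.35): pushed from behind it rolls, and may roll on a little. Origin on its axis at mid-length, 20 mm above the bench; its y runs along the axis; z starts up and turns as it rolls. It starts before the ramps, roughly parallel to the groove
- shaft_end (a point): centre of the shaft's end face at its own +y end, 80 mm from its middle: the end that faces the stop
- fixture: pair of dark steel V-blocks fixed to the bench, blue ramps on their -x side. Origin on the bench under the groove's bottom line, midway between the blocks; x: the way the shaft must roll, y: along the groove to the stop. Blocks at y = +-45 mm, each 30 mm wide. Profile (x, z in mm): ramp foot (-79, 0), crest (-19, 14), groove bottom (0, 3), top of far face (29, 37.5), back at x = 46
- groove (a point): middle of the seated place: where the shaft's middle lies once it is seated and centred, at fixture x -4.5, y 0, z 28.7 mm; axes as the fixture's
- stop (a joint): sliding red end stop on the fixture's aluminium rail (6 mm high, 40 mm wide, fixture y 60 to 215 mm): 0 is farthest from the shaft, grows in metres as it is pushed towards the groove (fixture -y), range 0 to 0.07; stays where it is left; about 3 N moves it, some 3 N more slides a seated shaft along
- stop_tip (a point): centre of the flat tip of the stop's steel pin (16 mm in diameter, standing 35 mm clear of the red block), at the height of the seated shaft's axis; axes as the fixture's
- stop_back (a point): on the red block's outer face, away from the shaft, the face to push: 65 mm behind the pin's tip (+y), 28.7 mm above the bench; the block is 44 mm wide (fixture x), 30 mm long (y) and reaches from 6.5 to 56.5 mm above the bench
- oil: red oil bottle with yellow cap, 60 mm in diameter, 150 mm high, standing loose; origin under its middle; a bystander
- piston: aluminium piston, 76 mm in diameter, 60 mm high, standing loose; origin under its middle; a bystander
- carton: blue and white bearing carton, 60 x 110 x 45 mm, loose beyond the V-blocks; origin under its middle; a bystander
Mind the look-alikes: they are no part of the job. What is shaped like the shaft but pink is not meant.

How it is judged:
By the outcome, as a careful person would: the job done as asked, in the order asked, and still so for the second after the job is handed in, with the robot touching nothing.
It also fails if it takes over 56 s, if anything falls off the work surface, if the arm or the gripper's body presses on something with over 40 N, if the wrist force passes 120 N, or if a joint passes its speed limit or range.

### The arm

A 6-joint arm with a two-finger parallel gripper is mounted at the origin on the work surface. World frame = base frame: x ahead of the robot, y to its left, z up, the work surface at z = 0. Lengths are in m, angles in rad, forces in N, time in s.
With the tool pointing down it reaches from about 0.4 to 0.825 m from the base axis. Payload 7 kg.
Tool frame: the origin (TCP) lies midway between the tips of the shut fingers; the grasp point (between the pads) lies 19 mm behind it; z points along the fingers, y is the line along which they close (so a half turn about z gives the same grasp; the last joint's range is limited). The gripper opens to 88 mm and grips with 3 to 60 N. Pads are 19 mm wide; open, the fingers measure 130 mm over their backs; the gripper's body (78 mm by 193 mm) begins 47 mm behind the grasp point.
Start: joints at [-0.823, 0.359, 0.012, 0, -1.224, -0.288], TCP at [0.3, -0.605, 0.227] pointing down, gripper open.
Joint ranges: [-3.07, 3.07], [-1.43, 2.12], [-1.02, 1.25], [-3.03, 1.67], [-3.05, -0], [-3.03, 3.03]. Speed limits (rad/s): [2.39, 2.39, 3.01, 3.14, 3.14, 3.14].

### API

Orientations are given as [roll, pitch, yaw] about the fixed x, y, z axes, in that order (R = Rz(yaw) Ry(pitch) Rx(roll)).
In Python, from station import get_state, grab_frame, calibration, job_done, boxes_of, regions_of, spot_point gives the robot as it stands. The module is installed in compiled form; this text tells all that it offers.
- The arm moves only by the tool arm_command, never from a script. Its argument "commands" is a list of rows, each an object of numbers: "tx", "ty", "tz": the shift along the tool's x, y, z each as a share of 25 cm, from -1 to 1; "twist": the turn about the tool's z as a share of 180 degrees, from -1 to 1. A call has exactly 8 rows; each row is the pose to reach, as a shift and turn from the pose commanded when the call began, along the tool's axes at that moment, turning the shorter way round; what a row does not reach only later rows make up. A row lasts 1/12 s, in which the tool goes at most 41.7 mm and 7.16 degrees, less where a joint would pass 70% of its speed; a pose out of reach is approached as far as the arm can. A call with a number of a shift or a turn outside -1 to 1 is refused whole. A call with a gripper value outside its range is refused whole. "claw" is the opening, from 0 (shut) to 1 (fully open), set as the call begins (left out, the last holds). The fingers move at their own pace and stop on an object; "grip_force" is the grip in N (left out, the last holds). Time passes only in rows, so rows that repeat a pose let the fingers close, or fill a call up. It gives the time, the measured TCP pose, the force, the opening and the grip force at its end, in the units of the state.
- get_state(): the state, without advancing time (a new reading comes with each control period).
- grab_frame(name): name is "scene" or "top"; returns the picture (384x512x3 uint8, red, green, blue); there is no depth.
- calibration(name): a dict with "camera_matrix" (3x3 intrinsics, pixels), "k1" (the pictures are not rectified: a ray, as slopes to the right and down, at radius r is drawn at 1 + k1 r^2 times it, then the intrinsics apply), "extrinsics" (4x4, takes a point from camera to world coordinates). Camera axes: x right, y down, z forward; pixel columns grow to the right and rows downward; lengths in m; the calibration is good to about 2 mm. A picture is of the moment at which its call begins. calibration takes no time and is no camera call.
- job_done(): hands the job in; it is judged then, once.
Trained networks look in the newest picture that a camera, given by its name, has taken for a name from the list of things; names that differ only in an ending like _2 or _b are one class to them, and where a whole thing is asked for, a point or a joint stands for the part that bears it (a point fixed in the world has none). Each returns a list of dicts, best first, with "score" (0 to 1); they miss things now and then, are a little off and sometimes report something else, mostly with a low value. They report only what shows in the picture. A call takes as long as a camera call. They do not tell look-alikes from the thing itself.
- boxes_of(query, camera): "rect" ([left, top, right, bottom] in pixels, round what is visible of it).
- regions_of(query, camera): "region" (384x512 bool, what is visible of it) and "rect" ([left, top, right, bottom] in pixels, round what is visible of it).
- spot_point(query, camera): "uv" ([column, row] in pixels: a listed point, or the origin of a listed thing).
The state is a dict: "t": time; "q": joint angles; "qd": joint speeds; "joint_efforts": joint torques, N m; "eef_pos": TCP position; "ee_rot": TCP orientation; "force": force on the tool from outside, world axes, zero at the start; "moment": the same for the moment, N m; "width": finger opening in m; "gripper_force": force on a finger pad.
Only numpy, scipy, OpenCV 4.12 (cv2) and the standard library are available. Lean on these libraries where they do the work, as an engineer would, in place of code of your own. Each camera call takes 0.05 s, during which the arm holds its last target. There are 200 camera calls.

## Working session

There is one attempt and no reset: what is moved stays moved. The work goes in short steps, Python scripts to look and compute and a tool call to move; the robot and the scene stay as the last step left them, time stands still between calls to the robot, and variables do not carry over. Pictures are saved under pics/ and viewed, at most 10 in all, crops included, and the job is handed in when it is done.

Besides the shell and the picture viewer there is one more tool, called in YAML: its name, and indented under it one key for each argument. arm_command: Moves the arm, as the interface text tells. Shift numbers are shares of 25 cm and turn numbers shares of 180 degrees, none past 1 either way. Its arguments: {"type":"object","properties":{"commands":{"type":"array"},"claw":{"type":"number"},"grip_force":{"type":"number"}},"required":["commands"]}

```bash
mkdir -p pics; cat > h.py <<'E'
import numpy as np, cv2
from station import *
def ray(cam,uv):
    c=calibration(cam);K=np.array(c["camera_matrix"]);E=np.array(c["extrinsics"])
    d=np.array([(uv[0]-K[0,2])/K[0,0],(uv[1]-K[1,2])/K[1,1]]);u=d.copy()
    for _ in range(30): u=d/(1+c["k1"]*(u@u))
    return E[:3,3],E[:3,:3]@np.array([u[0],u[1],1])
def at(cam,uv,z):
    o,d=ray(cam,uv);return o+d*(z-o[2])/d[2]
def proj(cam,p):
    c=calibration(cam);K=np.array(c["camera_matrix"]);E=np.array(c["extrinsics"])
    q=E[:3,:3].T@(np.array(p)-E[:3,3]);u=q[:2]/q[2];u=u*(1+c["k1"]*(u@u))
    return np.array([K[0,0]*u[0]+K[0,2],K[1,1]*u[1]+K[1,2]])
E
python3 - <<'E'
from h import *
np.set_printoptions(precision=4,suppress=True)
a=[grab_frame(n) for n in("scene","top")]
for n,i in zip(("scene","top"),a):
    cv2.imwrite(f"pics/{n}0.png",cv2.resize(i[:,:,::-1],(800,600),interpolation=cv2.INTER_CUBIC))
    print(n,np.array(calibration(n)["extrinsics"])[:3].tolist())
for q,z in(("shaft",.02),("shaft_end",.02),("fixture",0),("groove",.0287),("stop_tip",.0287),("stop_back",.0287),("oil",0),("piston",0),("carton",0)):
    for cam in("top","scene"):
        for r in spot_point(q,cam)[:3]: print(q,cam,round(r["score"],2),np.round(r["uv"],1),at(cam,r["uv"],z)[:2])
s=get_state();print(s["t"],s["eef_pos"],s["ee_rot"],s["width"])
E
```

```text
scene [[-0.13477948732981565, 0.6476223472487269, -0.7499465215194757, 1.3238611508588687], [0.9907913312160708, 0.07821090822223438, -0.1105241684978424, 0.025979915520648867], [-0.012923922864142854, -0.7579369031648364, -0.6521998336696347, 0.7258327389776424]]
top [[0.009107427579233569, -0.9927872178847225, 0.11954327571052333, 0.4183418073093693], [-0.9995137545860696, -0.01260332089992624, -0.028520355810407693, -0.07664496047949716], [0.02982128696330513, -0.11922540126586556, -0.9924192634853708, 0.8883597586370432]]
shaft top 0.77 [263.6 225.7] [ 0.4462 -0.1337]
shaft top 0.72 [119.5 290.1] [0.305  0.1729]
shaft scene 0.93 [240.7 181.1] [ 0.4579 -0.1344]
shaft scene 0.58 [370.7 151.4] [0.2995 0.1729]
shaft_end top 0.92 [229.2 218.9] [ 0.4601 -0.0592]
shaft_end top 0.83 [ 82.4 302.5] [0.2767 0.2528]
shaft_end scene 0.78 [271.5 187.7] [ 0.4733 -0.0608]
fixture top 0.67 [267.1 164.2] [ 0.585  -0.1422]
fixture scene 0.97 [229.2 227.2] [ 0.5921 -0.1387]
fixture scene 0.73 [229.3 216.7] [ 0.5595 -0.1443]
groove top 0.8 [267.3 160.3] [ 0.5883 -0.1405]
groove scene 0.26 [318.  224.9] [0.5922 0.049 ]
stop_tip top 0.58 [213.6 151.9] [ 0.6052 -0.0231]
stop_tip scene 0.62 [283.  222.4] [ 0.5934 -0.0236]
stop_back top 0.71 [184.3 152.3] [0.6035 0.0407]
stop_back scene 0.69 [316.6 227.8] [0.6012 0.0465]
oil top 0.78 [353.4 205.1] [ 0.4947 -0.3376]
oil scene 0.72 [154.3 190.2] [ 0.491  -0.3368]
piston top 0.61 [176.  226.1] [0.4438 0.0582]
piston scene 0.66 [322.1 191.6] [0.4491 0.0553]
carton top 0.75 [307.6 110.5] [ 0.7126 -0.2356]
carton top 0.37 [173.9 225.7] [0.4446 0.0629]
carton scene 0.7 [166.5 260.8] [ 0.7038 -0.2476]
carton scene 0.62 [323.7 188.9] [0.4388 0.0587]
1.0 [ 0.2995 -0.6049  0.2266] [-3.1416  0.     -2.6818] 0.08766296017082108
```

View pics/scene0.png

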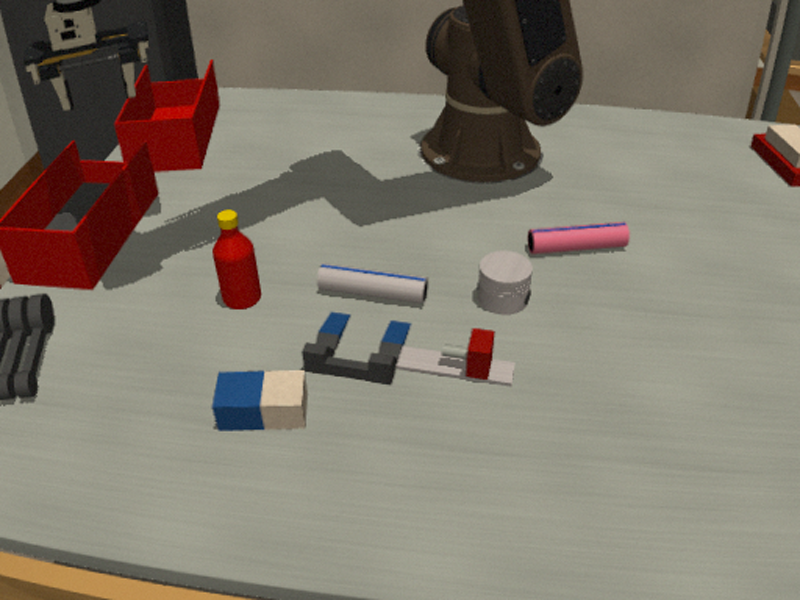

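View pics/top0.png

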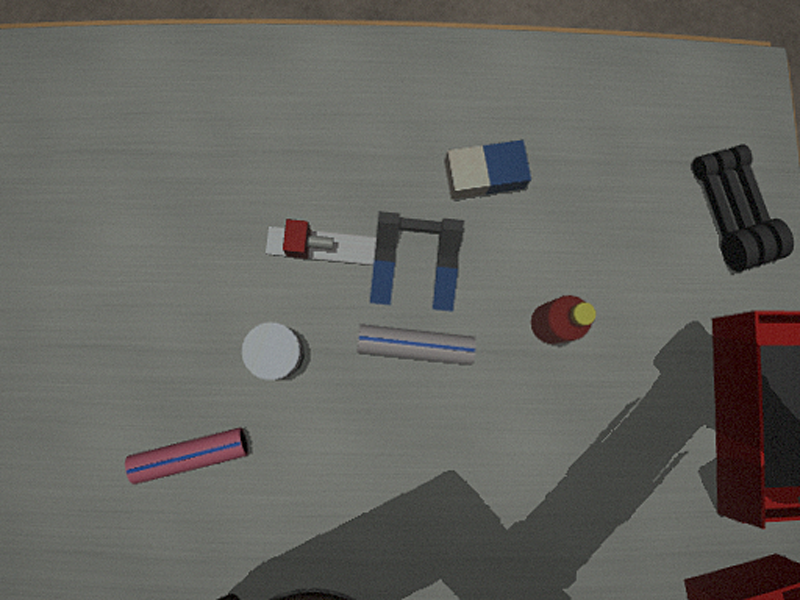

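The scene view shows the grey shaft at about (372,285), between the oil bottle and the piston. The fixture with its blue ramps is at (350,350) and the red stop at (480,353). The pink bar at (578,238) is the look-alike. In the top view the shaft is at (417,344) and the fixture at (418,250), both at a yaw of about -5°. Next I'll refine the fixture and shaft poses.

```bash
cat > fix.py <<'E'
from h import *
from scipy.optimize import least_squares
def blobs(img,kind):
    hsv=cv2.cvtColor(img,cv2.COLOR_RGB2HSV)
    m=cv2.inRange(hsv,(100,110,30),(125,255,255)) if kind=="blue" else cv2.inRange(hsv,(0,150,60),(8,255,255))|cv2.inRange(hsv,(172,150,60),(180,255,255))
    n,l,st,c=cv2.connectedComponentsWithStats(m)
    return [(c[i],st[i]) for i in range(1,n) if st[i][4]>40]
def F(p,q):
    c,s=np.cos(p[2]),np.sin(p[2]);return np.array([p[0]+c*q[0]-s*q[1],p[1]+s*q[0]+c*q[1],q[2]])
E
python3 - <<'E'
from fix import *
np.set_printoptions(precision=4,suppress=True)
p0=[.588,-.141,-.095];obs=[]
for cam in("top","scene"):
    im=grab_frame(cam)
    for sy in(-.045,.045):
        g=proj(cam,F(p0,(-.049,sy,.007)))
        b=min(blobs(im,"blue"),key=lambda b:np.hypot(*(b[0]-g)));print(cam,sy,g,b[0],b[1])
        obs.append((cam,(-.049,sy,.007),b[0]))
    for r in regions_of("shaft",cam)[:2]:
        m=r["region"].astype(np.uint8);cs=max(cv2.findContours(m,0,2)[0],key=cv2.contourArea)
        c=cv2.boxPoints(cv2.minAreaRect(cs));e=sorted([(np.linalg.norm(c[i]-c[(i+1)%4]),(c[i]+c[(i+1)%4])/2) for i in range(4)],key=lambda t:t[0])[:2]
        print("shaft",cam,round(r["score"],2),[at(cam,t[1],.022)[:2] for t in e])
for cams in(("top",),("scene",),("top","scene")):
    f=lambda p:np.concatenate([proj(c,F(p,q))-u for c,q,u in obs if c in cams])
    s=least_squares(f,p0);print(cams,s.x,s.fun)
E
```

```text
top -0.045 [284.7439 186.0559] [284.3431 184.1114] [277 171  16  28 341]
top 0.045 [244.4806 181.7138] [244.1829 180.0442] [237 167  16  28 339]
shaft top 0.91 [array([ 0.4652, -0.0596]), array([ 0.4491, -0.2194])]
shaft top 0.9 [array([0.3235, 0.0902]), array([0.2806, 0.2581])]
scene -0.045 [214.8111 205.5755] [214.1453 206.9497] [205 200  19  16 179]
scene 0.045 [254.0321 211.4132] [253.3855 212.6034] [245 206  17  14 179]
shaft scene 0.87 [array([ 0.4523, -0.2248]), array([ 0.4688, -0.0581])]
shaft scene 0.83 [array([0.2828, 0.2524]), array([0.331 , 0.0892])]
('top',) [ 0.5921 -0.1399 -0.0883] [ 0.0548  0.0048 -0.0544 -0.0055]
('scene',) [ 0.5924 -0.1414 -0.0888] [-0.0749 -0.0325  0.0734  0.0249]
('top', 'scene') [ 0.5922 -0.1406 -0.0881] [ 0.3992 -0.0664  0.2926 -0.0688  0.267  -0.0377  0.4283  0.0003]
```

```bash
cat > go.py <<'E'
import sys; from fix import *
P=[.5922,-.1406,-.088]
def go(fx,fy,z):
    s=get_state();w=F(P,(fx,fy,z));e=np.array(s["eef_pos"])
    r,p,y=s["ee_rot"];c=np.cos;S=np.sin
    Rx=np.array([[1,0,0],[0,c(r),-S(r)],[0,S(r),c(r)]]);Rz=np.array([[c(y),-S(y),0],[S(y),c(y),0],[0,0,1]]);Ry=np.array([[c(p),0,S(p)],[0,1,0],[-S(p),0,c(p)]])
    R=Rz@Ry@Rx
    t=R[:,1];ang=np.arctan2(t[1],t[0]);want=P[2]+np.pi/2
    d=(want-ang+np.pi/2)%np.pi-np.pi/2
    print("t",round(s["t"],2),"shift",np.round(R.T@(w-e)/.25,3),"twist",round(-d/np.pi,4),"F",np.round(s["force"],1))
    print("per cm along fixture x:",np.round(R.T@(F(P,(1,0,0))-F(P,(0,0,0)))*.01/.25,4),"y:",np.round(R.T@(F(P,(0,1,0))-F(P,(0,0,0)))*.01/.25,4))
if __name__=="__main__": go(*map(float,sys.argv[1:]))
E
python3 go.py -.178 -.008 .15
```

```text
t 1.2 shift [-1.249  1.488  0.306] twist 0.1744 F [0.2 0.3 0.4]
per cm along fixture x: [-0.0341 -0.0208  0.    ] y: [-0.0208  0.0341 -0.    ]
```

arm_command:
  commands:
    - {"tx":-0.1,"ty":0.12,"tz":0,"twist":0.035}
    - {"tx":-0.2,"ty":0.24,"tz":0,"twist":0.07}
    - {"tx":-0.3,"ty":0.36,"tz":0,"twist":0.1}
    - {"tx":-0.4,"ty":0.48,"tz":0,"twist":0.14}
    - {"tx":-0.5,"ty":0.6,"tz":0,"twist":0.174}
    - {"tx":-0.6,"ty":0.71,"tz":0,"twist":0.174}
    - {"tx":-0.7,"ty":0.83,"tz":0,"twist":0.174}
    - {"tx":-0.8,"ty":0.95,"tz":0,"twist":0.174}
  claw: 1

```text
t: 1.87
eef_pos: [0.3734, -0.3017, 0.2268]
ee_rot: [-3.141, 0.001, 3.054]
force: [0.7, 0.0, -0.3]
width: 0.0875
gripper_force: 0.0
```

```bash
python3 go.py -.178 -.008 .10
```

```text
t 1.87 shift [-0.103  0.687  0.507] twist 0.0003 F [ 0.7  0.  -0.3]
per cm along fixture x: [-0.04 -0.    0.  ] y: [-0.    0.04 -0.  ]
```

arm_command:
  commands:
    - {"tx":-0.02,"ty":0.12,"tz":0.04}
    - {"tx":-0.04,"ty":0.25,"tz":0.1}
    - {"tx":-0.06,"ty":0.37,"tz":0.18}
    - {"tx":-0.08,"ty":0.48,"tz":0.27}
    - {"tx":-0.09,"ty":0.58,"tz":0.36}
    - {"tx":-0.1,"ty":0.65,"tz":0.44}
    - {"tx":-0.1,"ty":0.68,"tz":0.5}
    - {"tx":-0.1,"ty":0.68,"tz":0.5}

```text
invalid input
```

```bash
python3 go.py -.178 -.008 .011; python3 - <<'E'
from h import *
a=[grab_frame(n)[:,:,::-1] for n in("scene","top")]
cv2.imwrite("pics/c1.png",np.hstack([cv2.resize(a[0][100:300,120:380],(400,308)),cv2.resize(a[1][90:290,140:400],(400,308))]))
E
```

```text
t 1.87 shift [-0.103  0.687  0.863] twist 0.0003 F [ 0.7  0.  -0.3]
per cm along fixture x: [-0.04 -0.    0.  ] y: [-0.    0.04 -0.  ]
```

View pics/c1.png

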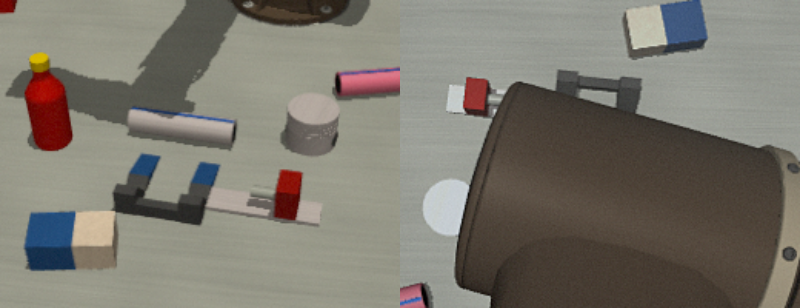

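The move was refused because "twist" was missing. The picture shows the scene unchanged, with the shaft at (182,127). The arm blocks the top camera.

arm_command:
  commands:
    - {"tx":-0.02,"ty":0.12,"tz":0.04,"twist":0}
    - {"tx":-0.04,"ty":0.25,"tz":0.1,"twist":0}
    - {"tx":-0.06,"ty":0.37,"tz":0.18,"twist":0}
    - {"tx":-0.08,"ty":0.48,"tz":0.27,"twist":0}
    - {"tx":-0.09,"ty":0.58,"tz":0.36,"twist":0}
    - {"tx":-0.1,"ty":0.65,"tz":0.44,"twist":0}
    - {"tx":-0.1,"ty":0.68,"tz":0.5,"twist":0}
    - {"tx":-0.1,"ty":0.68,"tz":0.5,"twist":0}

```text
t: 2.63
eef_pos: [0.4115, -0.1351, 0.0992]
ee_rot: [-3.141, -0.004, 3.056]
force: [-0.9, -0.5, 0.7]
width: 0.0877
gripper_force: 0.0
```

```bash
python3 go.py -.178 -.008 .011
```

```text
t 2.63 shift [-0.011  0.01   0.353] twist 0.0008 F [-0.9 -0.5  0.7]
per cm along fixture x: [-0.04   -0.0001 -0.0002] y: [-0.0001  0.04   -0.    ]
```

arm_command:
  commands:
    - {"tx":0,"ty":0.01,"tz":0.07,"twist":0}
    - {"tx":0,"ty":0.01,"tz":0.14,"twist":0}
    - {"tx":0,"ty":0.01,"tz":0.21,"twist":0}
    - {"tx":0,"ty":0.01,"tz":0.27,"twist":0}
    - {"tx":0,"ty":0.01,"tz":0.31,"twist":0}
    - {"tx":0,"ty":0.01,"tz":0.34,"twist":0}
    - {"tx":0,"ty":0.01,"tz":0.34,"twist":0}
    - {"tx":0,"ty":0.01,"tz":0.34,"twist":0}

```text
t: 3.3
eef_pos: [0.4135, -0.134, 0.0169]
ee_rot: [-3.141, -0.0, 3.054]
force: [1.0, -0.1, 0.0]
width: 0.0872
gripper_force: 0.0
```

```bash
python3 go.py -.11 -.008 .013; python3 - <<'E'
from h import *
a=grab_frame("scene")[:,:,::-1]
cv2.imwrite("pics/c2.png",cv2.resize(a[110:290,140:380],(800,600)))
E
```

```text
t 3.3 shift [-0.274  0.004  0.016] twist 0.0003 F [ 1.  -0.1  0. ]
per cm along fixture x: [-0.04 -0.   -0.  ] y: [-0.    0.04 -0.  ]
```

View pics/c2.png

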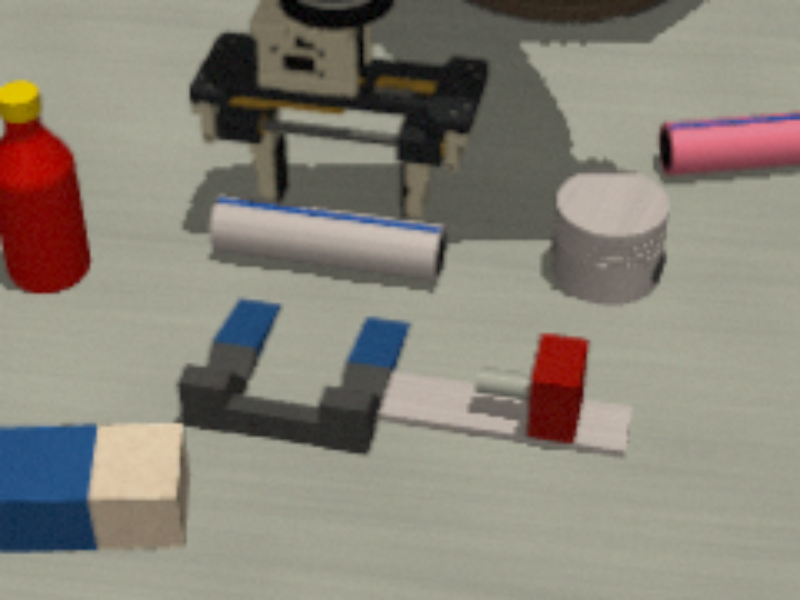

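The fingers at (268,170) and (415,185) stand just behind the shaft, spaced about evenly along it. I'll push slowly.

arm_command:
  commands:
    - {"tx":-0.02,"ty":0,"tz":0,"twist":0}
    - {"tx":-0.04,"ty":0,"tz":0,"twist":0}
    - {"tx":-0.055,"ty":0,"tz":0,"twist":0}
    - {"tx":-0.07,"ty":0,"tz":0,"twist":0}
    - {"tx":-0.085,"ty":0,"tz":0,"twist":0}
    - {"tx":-0.1,"ty":0,"tz":0,"twist":0}
    - {"tx":-0.115,"ty":0,"tz":0,"twist":0}
    - {"tx":-0.13,"ty":0,"tz":0,"twist":0}

```text
t: 4.02
eef_pos: [0.446, -0.1365, 0.0165]
ee_rot: [-3.142, -0.0, 3.055]
force: [-0.4, 0.1, 1.3]
width: 0.0877
gripper_force: 0.3
```

```bash
cat > sh.py <<'E'
from go import *
def inv(w):
    d=np.array(w)-P[:2];c,s=np.cos(P[2]),np.sin(P[2]);return np.round([c*d[0]+s*d[1],-s*d[0]+c*d[1]],4)
z=float(sys.argv[1]);cam=sys.argv[2] if len(sys.argv)>2 else "scene"
s=get_state();print("tcp fix",inv(s["eef_pos"][:2]),s["eef_pos"][2],"F",np.round(s["force"],1),s["t"])
grab_frame(cam)
for r in regions_of("shaft",cam)[:2]:
    m=r["region"].astype(np.uint8);cs=max(cv2.findContours(m,0,2)[0],key=cv2.contourArea)
    c=cv2.boxPoints(cv2.minAreaRect(cs));e=sorted([(np.linalg.norm(c[i]-c[(i+1)%4]),(c[i]+c[(i+1)%4])/2) for i in range(4)],key=lambda t:t[0])[:2]
    q=[inv(at(cam,t[1],z)[:2]) for t in e];print("shaft",round(r["score"],2),q,sum(q)/2)
E
python3 sh.py .022
```

```text
tcp fix [-0.146  -0.0087] 0.016542161154691534 F [-0.4  0.1  1.3] 4.0167
shaft 0.98 [array([-0.3456,  0.3663]), array([-0.2821,  0.2064])] [-0.31385  0.28635]
shaft 0.83 [array([-0.1171, -0.0984]), array([-0.1116,  0.0702])] [-0.11435 -0.0141 ]
```

arm_command:
  commands:
    - {"tx":-0.02,"ty":-0.005,"tz":0.005,"twist":0}
    - {"tx":-0.04,"ty":-0.01,"tz":0.01,"twist":0}
    - {"tx":-0.06,"ty":-0.01,"tz":0.012,"twist":0}
    - {"tx":-0.08,"ty":-0.01,"tz":0.012,"twist":0}
    - {"tx":-0.1,"ty":-0.01,"tz":0.012,"twist":0}
    - {"tx":-0.12,"ty":-0.01,"tz":0.012,"twist":0}
    - {"tx":-0.14,"ty":-0.01,"tz":0.01,"twist":0}
    - {"tx":-0.16,"ty":-0.01,"tz":0.008,"twist":0}

```text
t: 4.78
eef_pos: [0.4824, -0.1426, 0.014]
ee_rot: [-3.141, -0.006, 3.054]
force: [-13.1, 2.8, 9.4]
width: 0.0875
gripper_force: 6.6
```

```bash
python3 sh.py .023
```

```text
tcp fix [-0.1092 -0.0116] 0.013961199892577426 F [-13.1   2.8   9.4] 4.7833
shaft 0.91 [array([-0.0808, -0.0964]), array([-0.0752,  0.0694])] [-0.078  -0.0135]
shaft 0.9 [array([-0.3395,  0.364 ]), array([-0.2823,  0.2058])] [-0.3109  0.2849]
```

arm_command:
  commands:
    - {"tx":-0.015,"ty":0,"tz":-0.006,"twist":0}
    - {"tx":-0.03,"ty":0,"tz":-0.011,"twist":0}
    - {"tx":-0.045,"ty":0,"tz":-0.016,"twist":0}
    - {"tx":-0.06,"ty":0,"tz":-0.02,"twist":0}
    - {"tx":-0.075,"ty":0,"tz":-0.024,"twist":0}
    - {"tx":-0.09,"ty":0,"tz":-0.028,"twist":0}
    - {"tx":-0.105,"ty":0,"tz":-0.032,"twist":0}
    - {"tx":-0.12,"ty":0,"tz":-0.036,"twist":0}

```text
t: 5.55
eef_pos: [0.5081, -0.1455, 0.0224]
ee_rot: [-3.14, -0.013, 3.053]
force: [-20.0, 2.7, 15.2]
width: 0.0878
gripper_force: 10.1
```

```bash
python3 sh.py .031; python3 - <<'E'
from h import *
a=grab_frame("scene")[:,:,::-1]
cv2.imwrite("pics/c3.png",cv2.resize(a[140:270,160:340],(800,578)))
E
```

```text
tcp fix [-0.0833 -0.0123] 0.022430220274641918 F [-20.    2.7  15.2] 5.55
shaft 0.87 [array([-0.3316,  0.3643]), array([-0.2704,  0.2059])] [-0.301   0.2851]
shaft 0.85 [array([-0.051 , -0.0959]), array([-0.0505,  0.0707])] [-0.05075 -0.0126 ]
```

View pics/c3.png

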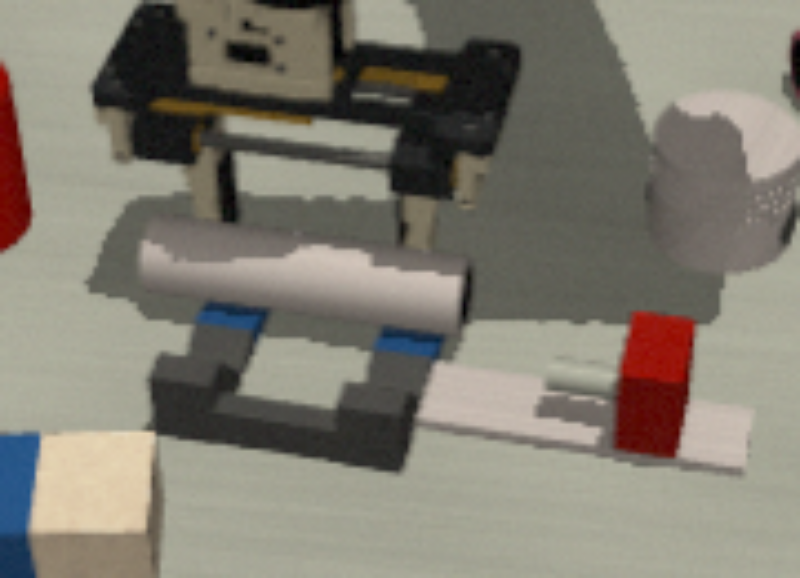

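The shaft has rolled halfway up the ramps: it spans (145,250) to (465,295), and the blue line has turned out of view. It's parallel to the groove. I'll keep pushing gently.

arm_command:
  commands:
    - {"tx":-0.01,"ty":0,"tz":-0.001,"twist":0}
    - {"tx":-0.02,"ty":0,"tz":-0.003,"twist":0}
    - {"tx":-0.03,"ty":0,"tz":-0.005,"twist":0}
    - {"tx":-0.04,"ty":0,"tz":-0.008,"twist":0}
    - {"tx":-0.05,"ty":0,"tz":-0.01,"twist":0}
    - {"tx":-0.06,"ty":0,"tz":-0.012,"twist":0}
    - {"tx":-0.07,"ty":0,"tz":-0.014,"twist":0}
    - {"tx":-0.08,"ty":0,"tz":-0.016,"twist":0}

```text
t: 6.37
eef_pos: [0.526, -0.1474, 0.0264]
ee_rot: [-3.14, -0.016, 3.053]
force: [-24.3, 3.4, 21.1]
width: 0.0877
gripper_force: 13.0
```

```bash
python3 sh.py .035
```

```text
tcp fix [-0.0654 -0.0126] 0.026381869196751177 F [-24.3   3.4  21.1] 6.3667
shaft 0.69 [array([-0.0333, -0.0968]), array([-0.0332,  0.0707])] [-0.03325 -0.01305]
shaft 0.62 [array([-0.3216,  0.3636]), array([-0.2663,  0.2043])] [-0.29395  0.28395]
```

arm_command:
  commands:
    - {"tx":-0.01,"ty":0,"tz":-0.003,"twist":0}
    - {"tx":-0.02,"ty":0,"tz":-0.005,"twist":0}
    - {"tx":-0.03,"ty":0,"tz":-0.008,"twist":0}
    - {"tx":-0.038,"ty":0,"tz":-0.01,"twist":0}
    - {"tx":-0.046,"ty":0,"tz":-0.011,"twist":0}
    - {"tx":-0.052,"ty":0,"tz":-0.012,"twist":0}
    - {"tx":-0.058,"ty":0,"tz":-0.012,"twist":0}
    - {"tx":-0.064,"ty":0,"tz":-0.012,"twist":0}

```text
t: 7.13
eef_pos: [0.5519, -0.148, 0.0307]
ee_rot: [3.141, 0.001, 3.055]
force: [0.6, 0.8, -0.0]
width: 0.0878
gripper_force: 0.0
```

```bash
python3 sh.py .036
```

```text
tcp fix [-0.0395 -0.011 ] 0.030717093014906792 F [ 0.6  0.8 -0. ] 7.1333
shaft 0.98 [array([-0.3231,  0.3608]), array([-0.2633,  0.2063])] [-0.2932   0.28355]
shaft 0.95 [array([ 0.001 , -0.0945]), array([0.0016, 0.0718])] [ 0.0013  -0.01135]
```

The shaft has dropped into the groove about 11 mm off-centre towards -y. I'll back off, rise and turn the tool a quarter, then push the -y end to centre it.

arm_command:
  commands:
    - {"tx":0.06,"ty":0,"tz":-0.02,"twist":0}
    - {"tx":0.1,"ty":0,"tz":-0.1,"twist":0}
    - {"tx":0.1,"ty":0,"tz":-0.22,"twist":0.03}
    - {"tx":0.1,"ty":0,"tz":-0.35,"twist":0.07}
    - {"tx":0.1,"ty":0,"tz":-0.46,"twist":0.11}
    - {"tx":0.1,"ty":0,"tz":-0.55,"twist":0.15}
    - {"tx":0.1,"ty":0,"tz":-0.6,"twist":0.19}
    - {"tx":0.1,"ty":0,"tz":-0.6,"twist":0.23}
  claw: 0

```text
t: 7.9
eef_pos: [0.5281, -0.146, 0.1843]
ee_rot: [3.137, 0.004, 2.33]
force: [-0.5, 0.7, -0.0]
width: 0.04
gripper_force: 0.0
```

```bash
sed -i 's|want=P\[2\]+np.pi/2|want=P[2]|' go.py; python3 go.py -.004 -.115 .12; python3 sh.py .029 top; python3 -c "
from h import *;print(np.round(get_state()['q'],2))"
```

```text
t 7.9 shift [-0.452 -0.155  0.259] twist 0.2696 F [-0.5  0.7 -0. ]
per cm along fixture x: [-0.03    0.0265  0.0002] y: [0.0265 0.03   0.    ]
tcp fix [-0.0634 -0.0111] 0.18432359193897066 F [-0.5  0.7 -0. ] 7.9
shaft 0.61 [array([-0.2746,  0.2108]), array([-0.3057,  0.2072])] [-0.29015  0.209  ]
[ 0.09  0.18 -0.34 -0.   -1.05 -2.47]
```

arm_command:
  commands:
    - {"tx":-0.06,"ty":-0.02,"tz":0,"twist":-0.039}
    - {"tx":-0.12,"ty":-0.04,"tz":0,"twist":-0.078}
    - {"tx":-0.18,"ty":-0.06,"tz":0,"twist":-0.117}
    - {"tx":-0.24,"ty":-0.08,"tz":0,"twist":-0.156}
    - {"tx":-0.3,"ty":-0.1,"tz":0,"twist":-0.195}
    - {"tx":-0.36,"ty":-0.12,"tz":0,"twist":-0.234}
    - {"tx":-0.42,"ty":-0.14,"tz":0,"twist":-0.273}
    - {"tx":-0.45,"ty":-0.155,"tz":0,"twist":-0.31}

```text
t: 8.67
eef_pos: [0.5763, -0.2551, 0.1792]
ee_rot: [3.141, -0.002, -2.963]
force: [-1.1, 0.2, -0.2]
width: 0.0004
gripper_force: 0.0
```

arm_command:
  commands:
    - {"tx":0,"ty":0,"tz":0,"twist":-0.039}
    - {"tx":0,"ty":0,"tz":0,"twist":-0.078}
    - {"tx":0,"ty":0,"tz":0,"twist":-0.117}
    - {"tx":0,"ty":0,"tz":0,"twist":-0.156}
    - {"tx":0,"ty":0,"tz":0,"twist":-0.195}
    - {"tx":0,"ty":0,"tz":0,"twist":-0.234}
    - {"tx":0,"ty":0,"tz":0,"twist":-0.273}
    - {"tx":0,"ty":0,"tz":0,"twist":-0.31}

```text
t: 9.33
eef_pos: [0.5756, -0.2538, 0.1794]
ee_rot: [3.14, -0.0, -1.988]
force: [-0.1, -0.9, 0.0]
width: 0.0006
gripper_force: 0.0
```

```bash
python3 go.py -.004 -.115 .10; python3 sh.py .029 scene; python3 -c "
from h import *;s=get_state();print(np.round(s['q'],2),s['width'])"
```

```text
t 9.33 shift [-0.    -0.011  0.318] twist -0.1049 F [-0.1 -0.9  0. ]
per cm along fixture x: [-0.013  -0.0378 -0.0001] y: [-0.0378  0.013   0.    ]
tcp fix [-0.0066 -0.1142] 0.17940490753887597 F [-0.1 -0.9  0. ] 9.3333
shaft 0.62 [array([-0.0063, -0.0934]), array([-0.0067,  0.0695])] [-0.0065  -0.01195]
shaft 0.56 [array([-0.3329,  0.3645]), array([-0.2755,  0.206 ])] [-0.3042   0.28525]
[-0.11  0.32 -0.16 -0.   -1.1  -0.32] 0.00026202667221042627
```

arm_command:
  commands:
    - {"tx":0,"ty":-0.01,"tz":0.04,"twist":-0.035}
    - {"tx":0.004,"ty":-0.012,"tz":0.08,"twist":-0.07}
    - {"tx":0.004,"ty":-0.012,"tz":0.12,"twist":-0.105}
    - {"tx":0.004,"ty":-0.012,"tz":0.18,"twist":-0.105}
    - {"tx":0.004,"ty":-0.012,"tz":0.24,"twist":-0.105}
    - {"tx":0.004,"ty":-0.012,"tz":0.3,"twist":-0.105}
    - {"tx":0.004,"ty":-0.012,"tz":0.36,"twist":-0.105}
    - {"tx":0.004,"ty":-0.012,"tz":0.4,"twist":-0.105}

```text
t: 10.1
eef_pos: [0.5774, -0.2559, 0.0785]
ee_rot: [3.139, 0.0, -1.672]
force: [0.2, -0.3, -1.1]
width: -0.0002
gripper_force: 0.0
```

```bash
python3 go.py -.0045 -.115 .02;python3 - <<'E'
from h import *
a=grab_frame("scene")[:,:,::-1]
cv2.imwrite("pics/c4.png",cv2.resize(a[120:280,140:360],(800,582)))
E
```

```text
t 10.1 shift [-0.004 -0.001  0.234] twist -0.0041 F [ 0.2 -0.3 -1.1]
per cm along fixture x: [-0.0005 -0.04   -0.0001] y: [-0.04    0.0005  0.    ]
```

View pics/c4.png

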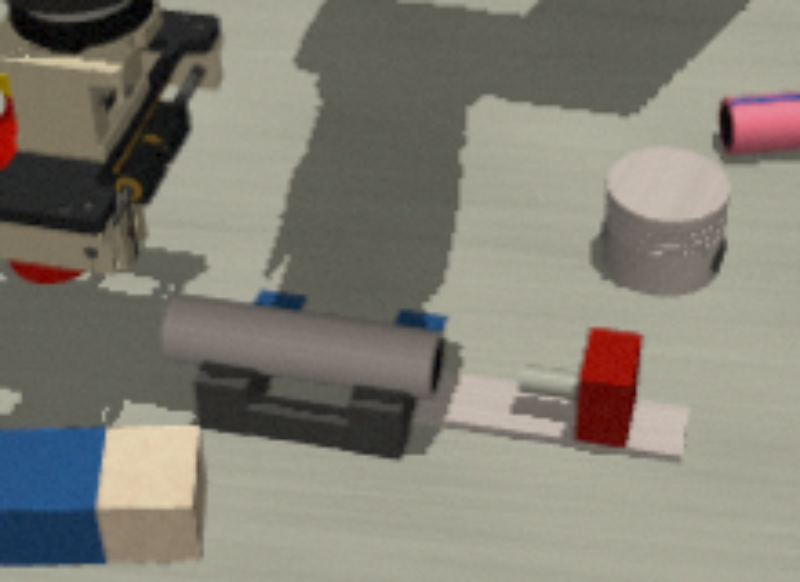

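The shaft lies in the groove between (165,330) and (440,360). Both ramps are clear, the oil bottle is untouched behind the gripper, and the gripper sits beyond the -y end. Next I'll go down to shaft height.

arm_command:
  commands:
    - {"tx":0,"ty":0,"tz":0.05,"twist":0}
    - {"tx":0,"ty":0,"tz":0.1,"twist":0}
    - {"tx":0,"ty":0,"tz":0.15,"twist":0}
    - {"tx":0,"ty":0,"tz":0.19,"twist":0}
    - {"tx":0,"ty":0,"tz":0.22,"twist":0}
    - {"tx":0,"ty":0,"tz":0.23,"twist":0}
    - {"tx":0,"ty":0,"tz":0.23,"twist":0}
    - {"tx":0,"ty":0,"tz":0.23,"twist":0}

```text
t: 10.82
eef_pos: [0.5786, -0.2562, 0.0235]
ee_rot: [-3.141, -0.0, -1.67]
force: [-0.2, 0.2, -0.5]
width: 0.0001
gripper_force: 0.0
```

```bash
python3 go.py -.0045 -.0905 .02
```

```text
t 10.82 shift [-0.103  0.006  0.014] twist -0.0036 F [-0.2  0.2 -0.5]
per cm along fixture x: [-0.0004 -0.04    0.    ] y: [-0.04    0.0004 -0.    ]
```

arm_command:
  commands:
    - {"tx":-0.015,"ty":0,"tz":0.01,"twist":0}
    - {"tx":-0.03,"ty":0,"tz":0.01,"twist":0}
    - {"tx":-0.045,"ty":0,"tz":0.01,"twist":0}
    - {"tx":-0.055,"ty":0,"tz":0.01,"twist":0}
    - {"tx":-0.065,"ty":0,"tz":0.01,"twist":0}
    - {"tx":-0.075,"ty":0,"tz":0.01,"twist":0}
    - {"tx":-0.085,"ty":0,"tz":0.01,"twist":0}
    - {"tx":-0.095,"ty":0,"tz":0.01,"twist":0}

```text
t: 11.48
eef_pos: [0.5807, -0.2329, 0.0209]
ee_rot: [-3.141, -0.001, -1.67]
force: [-0.5, -6.0, 0.6]
width: 0.0006
gripper_force: 2.7
```

```bash
python3 sh.py .029
```

```text
tcp fix [-0.0033 -0.093 ] 0.020874711686356965 F [-0.5 -6.   0.6] 11.4833
shaft 0.97 [array([-0.0052, -0.0902]), array([-0.0062,  0.0776])] [-0.0057 -0.0063]
shaft 0.72 [array([-0.3327,  0.3647]), array([-0.2801,  0.2053])] [-0.3064  0.285 ]
```

arm_command:
  commands:
    - {"tx":-0.005,"ty":0,"tz":0,"twist":0}
    - {"tx":-0.01,"ty":0,"tz":0,"twist":0}
    - {"tx":-0.014,"ty":0,"tz":0,"twist":0}
    - {"tx":-0.014,"ty":0,"tz":0,"twist":0}
    - {"tx":0.03,"ty":0,"tz":0,"twist":0}
    - {"tx":0.08,"ty":0,"tz":-0.05,"twist":0}
    - {"tx":0.1,"ty":0,"tz":-0.15,"twist":0}
    - {"tx":0.1,"ty":0,"tz":-0.28,"twist":0}

```text
t: 12.25
eef_pos: [0.5761, -0.2581, 0.0886]
ee_rot: [3.136, 0.001, -1.672]
force: [0.6, -0.2, 0.3]
width: 0.0006
gripper_force: 0.0
```

```bash
python3 sh.py .029; python3 go.py 0 .22 .15
```

```text
tcp fix [-0.0057 -0.1185] 0.08864623987765875 F [ 0.6 -0.2  0.3] 12.25
shaft 0.92 [array([-0.0037, -0.0854]), array([-0.0059,  0.0809])] [-0.0048  -0.00225]
shaft 0.79 [array([-0.3328,  0.3624]), array([-0.2746,  0.2063])] [-0.3037   0.28435]
t 12.35 shift [-1.355  0.011 -0.219] twist -0.0035 F [ 1.1 -0.2  0.4]
per cm along fixture x: [-0.0004 -0.04    0.0003] y: [-0.04    0.0004 -0.    ]
```

arm_command:
  commands:
    - {"tx":0,"ty":0,"tz":-0.1,"twist":0}
    - {"tx":-0.06,"ty":0,"tz":-0.2,"twist":0}
    - {"tx":-0.18,"ty":0,"tz":-0.24,"twist":0}
    - {"tx":-0.3,"ty":0,"tz":-0.24,"twist":0}
    - {"tx":-0.43,"ty":0,"tz":-0.24,"twist":0}
    - {"tx":-0.56,"ty":0,"tz":-0.24,"twist":0}
    - {"tx":-0.69,"ty":0,"tz":-0.24,"twist":0}
    - {"tx":-0.82,"ty":0,"tz":-0.24,"twist":0}

```text
t: 13.02
eef_pos: [0.5985, -0.0519, 0.1506]
ee_rot: [-3.141, 0.001, -1.67]
force: [0.8, -0.6, 0.7]
width: 0.0006
gripper_force: 0.0
```

arm_command:
  commands:
    - {"tx":-0.12,"ty":0,"tz":0,"twist":0}
    - {"tx":-0.24,"ty":0,"tz":0,"twist":0}
    - {"tx":-0.35,"ty":0,"tz":0,"twist":0}
    - {"tx":-0.44,"ty":0,"tz":0,"twist":0}
    - {"tx":-0.5,"ty":0,"tz":0,"twist":0}
    - {"tx":-0.54,"ty":0,"tz":0,"twist":0}
    - {"tx":-0.54,"ty":0,"tz":0,"twist":0}
    - {"tx":-0.54,"ty":0,"tz":0,"twist":0}

```text
t: 13.68
eef_pos: [0.6118, 0.0808, 0.1504]
ee_rot: [3.141, -0.0, -1.67]
force: [-0.4, -0.2, -0.2]
width: 0.0005
gripper_force: 0.0
```

```bash
cat >> sh.py <<'E'
for q in ("stop_tip","stop_back"):
    for cam in ("scene","top"):
        grab_frame(cam)
        for r in spot_point(q,cam)[:1]: print(q,cam,round(r["score"],2),inv(at(cam,r["uv"],.0287)[:2]))
E
python3 sh.py .029; python3 go.py 0 .22 .025
```

```text
tcp fix [1.000e-04 2.222e-01] 0.15035931945734027 F [-0.4 -0.2 -0.2] 13.6833
shaft 0.69 [array([-0.0063, -0.0863]), array([-0.0057,  0.0812])] [-0.006   -0.00255]
shaft 0.61 [array([-0.332 ,  0.3656]), array([-0.2964,  0.2707])] [-0.3142   0.31815]
stop_tip scene 0.71 [-0.0005  0.1123]
stop_tip top 0.67 [-0.0057  0.1188]
stop_back scene 0.95 [-0.0076  0.1875]
stop_back top 0.89 [0.0017 0.1872]
t 14.18 shift [0.009 0.    0.502] twist -0.0037 F [ 0.2 -0.4  0.5]
per cm along fixture x: [-0.0005 -0.04    0.    ] y: [-0.04    0.0005  0.    ]
```

arm_command:
  commands:
    - {"tx":0,"ty":0.005,"tz":0.09,"twist":0}
    - {"tx":0,"ty":0.01,"tz":0.18,"twist":0}
    - {"tx":0,"ty":0.016,"tz":0.27,"twist":0}
    - {"tx":0,"ty":0.016,"tz":0.36,"twist":0}
    - {"tx":0,"ty":0.016,"tz":0.43,"twist":0}
    - {"tx":0,"ty":0.016,"tz":0.49,"twist":0}
    - {"tx":0,"ty":0.016,"tz":0.51,"twist":0}
    - {"tx":0,"ty":0.016,"tz":0.51,"twist":0}

```text
t: 14.85
eef_pos: [0.607, 0.0809, 0.0217]
ee_rot: [3.139, -0.001, -1.67]
force: [-0.0, -0.4, -0.1]
width: -0.0001
gripper_force: 0.0
```

arm_command:
  commands:
    - {"tx":0.03,"ty":0,"tz":0,"twist":0}
    - {"tx":0.06,"ty":0,"tz":0,"twist":0}
    - {"tx":0.085,"ty":0,"tz":0,"twist":0}
    - {"tx":0.105,"ty":0,"tz":0,"twist":0}
    - {"tx":0.125,"ty":0,"tz":0,"twist":0}
    - {"tx":0.145,"ty":0,"tz":0,"twist":0}
    - {"tx":0.165,"ty":0,"tz":0,"twist":0}
    - {"tx":0.185,"ty":0,"tz":0,"twist":0}

```text
t: 15.52
eef_pos: [0.604, 0.0352, 0.0236]
ee_rot: [-3.14, 0.001, -1.67]
force: [0.8, 2.5, 2.3]
width: 0.0005
gripper_force: 1.4
```

```bash
python3 sh.py .029
```

```text
tcp fix [-0.0037  0.1762] 0.0236126670637392 F [0.8 2.5 2.3] 15.5167
shaft 0.84 [array([-0.3298,  0.365 ]), array([-0.2758,  0.2127])] [-0.3028   0.28885]
shaft 0.66 [array([-0.0076, -0.0866]), array([-0.0069,  0.0829])] [-0.00725 -0.00185]
stop_tip scene 0.46 [-0.0056  0.0942]
stop_tip top 0.78 [-0.0052  0.0982]
stop_back scene 0.68 [-0.0109  0.1688]
stop_back top 0.5 [-0.0078  0.1639]
```

arm_command:
  commands:
    - {"tx":0.01,"ty":0,"tz":0,"twist":0}
    - {"tx":0.02,"ty":0,"tz":0,"twist":0}
    - {"tx":0.03,"ty":0,"tz":0,"twist":0}
    - {"tx":0.04,"ty":0,"tz":0,"twist":0}
    - {"tx":0.05,"ty":0,"tz":0,"twist":0}
    - {"tx":0.06,"ty":0,"tz":0,"twist":0}
    - {"tx":0.066,"ty":0,"tz":0,"twist":0}
    - {"tx":0.07,"ty":0,"tz":0,"twist":0}

```text
t: 16.68
eef_pos: [0.6016, 0.0176, 0.023]
ee_rot: [-3.142, 0.0, -1.67]
force: [0.3, 2.2, -2.2]
width: 0.0002
gripper_force: 1.3
```

arm_command:
  commands:
    - {"tx":0.001,"ty":0,"tz":0,"twist":0}
    - {"tx":0.002,"ty":0,"tz":0,"twist":0}
    - {"tx":0.003,"ty":0,"tz":0,"twist":0}
    - {"tx":0.004,"ty":0,"tz":0,"twist":0}
    - {"tx":0.005,"ty":0,"tz":0,"twist":0}
    - {"tx":0.006,"ty":0,"tz":0,"twist":0}
    - {"tx":0.007,"ty":0,"tz":0,"twist":0}
    - {"tx":0.008,"ty":0,"tz":0,"twist":0}

```text
t: 17.35
eef_pos: [0.6016, 0.0169, 0.0231]
ee_rot: [-3.141, 0.001, -1.67]
force: [0.4, 8.4, -1.8]
width: 0.0
gripper_force: 3.9
```

```bash
python3 sh.py .029; python3 - <<'E'
from h import *
a=[grab_frame(n)[:,:,::-1] for n in("scene","top")]
cv2.imwrite("pics/c5.png",np.hstack([cv2.resize(a[0][180:255,230:330],(400,300)),cv2.resize(a[1][120:195,170:270],(400,300))]))
E
```

```text
tcp fix [-0.0045  0.1577] 0.02309544770401666 F [ 0.4  8.4 -1.8] 17.35
shaft 0.76 [array([-0.0071, -0.0872]), array([-0.0046,  0.0798])] [-0.00585 -0.0037 ]
shaft 0.74 [array([-0.3322,  0.3648]), array([-0.2709,  0.2061])] [-0.30155  0.28545]
stop_tip scene 0.45 [-0.005   0.0797]
stop_tip top 0.6 [-0.001  0.086]
stop_back scene 0.65 [-0.0104  0.149 ]
stop_back top 0.77 [-0.008   0.1452]
```

View pics/c5.png

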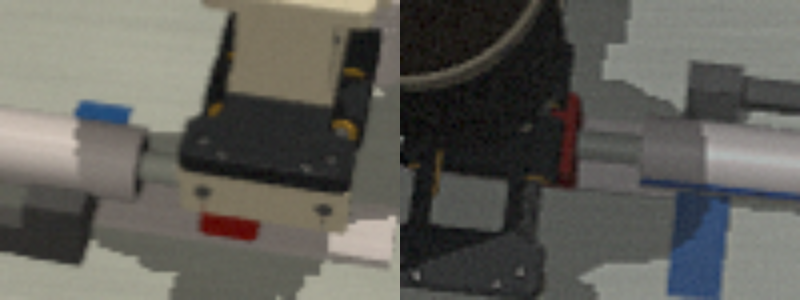

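In both views the pin meets the shaft's end face, at (145,165) in the left crop and (640,150) in the right. The force rose from about 2 to 8 N, which fits contact. I'll back off and rise straight up.

arm_command:
  commands:
    - {"tx":-0.03,"ty":0,"tz":0,"twist":0}
    - {"tx":-0.09,"ty":0,"tz":0,"twist":0}
    - {"tx":-0.14,"ty":0,"tz":-0.03,"twist":0}
    - {"tx":-0.16,"ty":0,"tz":-0.12,"twist":0}
    - {"tx":-0.16,"ty":0,"tz":-0.25,"twist":0}
    - {"tx":-0.16,"ty":0,"tz":-0.4,"twist":0}
    - {"tx":-0.16,"ty":0,"tz":-0.52,"twist":0}
    - {"tx":-0.16,"ty":0,"tz":-0.6,"twist":0}

```text
t: 18.62
eef_pos: [0.6066, 0.057, 0.1777]
ee_rot: [-3.137, 0.001, -1.669]
force: [0.1, 0.4, 0.8]
width: 0.0002
gripper_force: 0.0
```

arm_command:
  commands:
    - {"tx":-0.12,"ty":0,"tz":0,"twist":0}
    - {"tx":-0.24,"ty":0,"tz":0,"twist":0}
    - {"tx":-0.36,"ty":0,"tz":0,"twist":0}
    - {"tx":-0.48,"ty":0,"tz":0,"twist":0}
    - {"tx":-0.55,"ty":0,"tz":0,"twist":0}
    - {"tx":-0.6,"ty":0,"tz":0,"twist":0}
    - {"tx":-0.6,"ty":0,"tz":0,"twist":0}
    - {"tx":-0.6,"ty":0,"tz":0,"twist":0}

```text
t: 19.28
eef_pos: [0.6199, 0.2055, 0.173]
ee_rot: [3.141, -0.001, -1.669]
force: [-0.8, -0.3, -0.6]
width: 0.0005
gripper_force: 0.0
```

```bash
python3 sh.py .029; python3 - <<'E'
from h import *
a=[grab_frame(n)[:,:,::-1] for n in("scene","top")]
cv2.imwrite("pics/c6.png",np.hstack([cv2.resize(a[0][150:285,140:320],(400,300)),cv2.resize(a[1][100:250,170:370],(400,300))]))
for cam in("top","scene"):
    for q in("oil","piston","carton"):
        for r in spot_point(q,cam)[:1]: print(q,cam,np.round(at(cam,r["uv"],0)[:2],3))
E
```

```text
tcp fix [-0.0029  0.3472] 0.17300980193668453 F [-0.8 -0.3 -0.6] 19.2833
shaft 0.72 [array([-0.3248,  0.3406]), array([-0.2729,  0.2061])] [-0.29885  0.27335]
shaft 0.68 [array([-0.0413,  0.0901]), array([0.0117, 0.1509])] [-0.0148  0.1205]
stop_tip scene 0.71 [-0.0006  0.0766]
stop_tip top 0.85 [0.0022 0.0806]
stop_back scene 0.96 [-0.0103  0.1501]
stop_back top 0.63 [-0.0013  0.1499]
oil top [ 0.496 -0.336]
piston top [0.448 0.058]
carton top [ 0.71  -0.238]
oil scene [ 0.486 -0.337]
piston scene [0.446 0.055]
carton scene [ 0.703 -0.243]
```

View pics/c6.png

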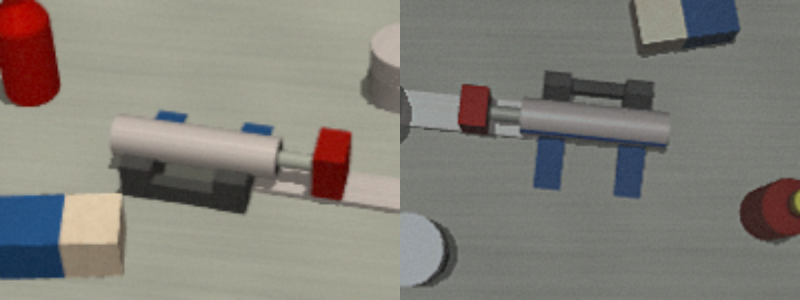

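The shaft is seated and centred over the blocks: in the right crop it spans 521–669 and the blocks' centre is at 599. The pin touches its end at (521,115), and the oil bottle, piston and carton haven't moved.

```bash
python3 -c "
from station import job_done;print(job_done())"
```

```text
the job is handed in; nothing more can be done
None
```

The job is handed in at about 19 s: the shaft is seated in the V-groove, centred to within a few millimetres, the stop's pin is against its end, and the oil bottle, piston and carton are where they stood.

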